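# Set the ratchet to loosen and crack the clamp bolt

## Task

Free up the strap clamp that holds the pipe flange: the ratchet wrench is already seated on the clamp bolt but its direction lever is set to tighten. Flip the red lever fully over to the loosening side (the orange dot), then swing the ratchet handle counter-clockwise, seen from above, until the bolt has backed off by at least 30 degrees, and let go. Leave the other tools lying where they are.

Things in the scene. Friction and masses are not known exactly. Their poses are not given: they have to be found in the camera images.
- fixture: Dark steel fixture plate (100 x 170 x 14 mm) fixed to the bench, with a blue strap clamp that holds a round pipe flange down. Origin on the bench top, on the axis of the clamp bolt; z up; at the start the ratchet handle points along its +x from the bolt. Seen along +x, +y is to the left; the flange lies on the -y side. Apart from bolt and ratchet, nothing on it is higher than 45 mm.
- drive_axis (a point): Point on the bolt's vertical axis, 89 mm above the bench, at the height of the handle's centre line. The ratchet handle swings about this axis in a level plane. The ratchet's steel head round it is a disc of 72 mm diameter (with a lobe to 55 mm from the axis towards the handle), its top 104 mm above the bench; the drive disc with a yellow line on its top turns with the bolt.
- handle_grip (a point): Middle of the handle's black grip: a level round bar, 26 mm diameter, 103 mm long (95 to 198 mm from the bolt's axis; the handle ends at 203 mm). This point is 150 mm from the bolt's axis, 89 mm above the bench. Its axes turn with the handle: x points outwards along the handle, z up. Thin steel neck (21 mm diameter) between head and grip. Swinging the grip takes about 3 N idle and 6 to 9 N when it turns the bolt; it stays where it is left.
- handle (a joint): Swing of the ratchet handle about the bolt, rad, 0 at the start, positive counter-clockwise from above (loosening direction), stops at -0.2 and 1.3. Once the lever is set to loosen, the bolt follows the handle counter-clockwise after 0.1 to 0.15 rad of idle play (up to 0.4 if the handle was moved to and fro before) and stays behind when the handle swings back; with the lever set to tighten a counter-clockwise swing clicks freely and does not turn the bolt.
- lever_tab (a point): Middle of the upright red thumb tab at the end of the direction lever on top of the ratchet head: tab 14 mm along the lever, 8 mm thick, 26 mm tall, from 106.5 to 132.5 mm above the bench; this point is at 120.5 mm. The lever pivots about a vertical axis 30 mm from the bolt's axis, on the handle's centre line; the tab's middle is 27 mm from that pivot, on the side away from the bolt.
- lever (a joint): Direction lever, rad: 0 at the tightening side (tab 14 mm to the left of the handle's centre line, seen from the bolt along the handle; white dot) and 1.1 at the loosening side (tab 14 mm to the right; orange dot). Positive moves the tab clockwise seen from above. Pushing the tab sideways takes about 2 N, and it stays where it is left, so push it right over to its stop.
- bolt (a joint): Turn of the clamp bolt with its socket, rad: 0 tight (start), positive counter-clockwise from above (looser), stop at 1.5. It stays where it is left.
- spanner: Loose combination spanner lying flat, 33 x 200 x 10 mm, a bystander. Origin under its middle.
- screwdriver: Loose screwdriver with an orange handle, 28 x 215 x 27 mm, a bystander. Origin under its middle.
- pliers: Loose pliers with yellow grips lying flat, 190 x 59 x 18 mm, a bystander. Origin under its middle.
- loose_nut: Loose hex nut lying flat, 24 x 27 x 14 mm, a bystander. Origin under its middle.

How it is judged:
By the outcome, as a careful person would: the job done as asked, in the order asked, and still so for the second after the job is handed in, with the robot touching nothing.
It also fails if it takes over 40 s, if anything falls off the work surface, if the arm or the gripper's body presses on something with over 40 N, if the wrist force passes 120 N, or if a joint passes its speed limit or range.

## Robot

A 7-joint arm with a two-finger parallel gripper is mounted at the origin on the work surface; the furniture and walls round the work are solid. World frame = base frame: x ahead of the robot, y to its left, z up, the work surface at z = 0. Lengths are in m, angles in rad, forces in N, time in s.
With the tool pointing down it reaches from about 0.375 to 0.925 m from the base axis. Payload 3.1 kg.
Tool frame: the origin (TCP) lies between the finger pads; the fingertips stand 19 mm ahead of it and the grasp point (between the pads) is the TCP; z points along the fingers, y is the line along which they close (so a half turn about z gives the same grasp; the last joint's range is limited). The gripper opens to 85 mm and grips with 20 to 120 N. Pads are 22 mm wide; open, the fingers measure 114 mm over their backs; the gripper's body (76 mm by 85 mm) begins 54 mm behind the grasp point. The pads swing forward as they close: fully open they stand 13 mm farther back than shut.
Start: joints at [-1.262, 0.383, 0.044, 1.598, -0.018, 1.161, -0.05], TCP at [0.257, 0.597, 0.25] pointing down, gripper open.
Joint ranges: [-2.61, 2.61], [-0.41, 2.15], [-1.48, 1.57], [0, 2.5], [-1.57, 4.71], [0.05, 1.97], [-2.85, 2.85]. Speed limits (rad/s): [2.79, 2.79, 3.14, 3.14, 3.14, 3.14, 3.14].

## Interface

Orientations are given as a unit quaternion [x, y, z, w].
In Python, from bench import move_ptp, movel, move_j, move_gripper, pause, inverse_kinematics, read_camera, camera_params, MotionError, sign_off, look_for, tip_of, read_time_s, read_qpos, read_joint_vel, read_effort, read_eef_pos, read_tcp_rot, read_ft_force, read_ft_torque, read_finger_gap, read_grasp_force gives the robot as it stands. Calls block until the motion is done:
- move_ptp(position, orientation): joint-space move of the TCP to a pose.
- movel(position, orientation=None, speed=0.15): straight line of the TCP; orientation=None keeps the orientation; speed is the mean speed in m/s.
- move_j(angles): joint-space move.
- move_gripper(opening, effort=None): finger opening in m; effort is the grip in N (None keeps the last); returns when the fingers have stopped.
- pause(seconds).
- inverse_kinematics(position, orientation): joint angles nearest the present ones, or None.
- read_camera(name): name is "side" or "top" or "wrist"; returns the picture (384x512x3 uint8, red, green, blue); there is no depth.
- camera_params(name): a dict with "K" (3x3 intrinsics, pixels), "camera_from_world" (4x4, takes a point from world to camera coordinates). Camera axes: x right, y down, z forward; pixel columns grow to the right and rows downward; lengths in m; the calibration is good to about 2 mm. A picture is of the moment at which its call begins: read the wrist's pose just before it. camera_params takes no time and is no camera call; for the wrist camera it gives the pose at the moment of the call.
A pose or a line that the arm cannot do raises MotionError and nothing moves.
- sign_off(): hands the job in; it is judged then, once.
Trained networks look in the newest picture that a camera, given by its name, has taken for a name from the list of things; names that differ only in an ending like _2 or _b are one class to them, and where a whole thing is asked for, a point or a joint stands for the part that bears it (a point fixed in the world has none). Each returns a list of dicts, best first, with "confidence" (0 to 1); they miss things now and then, are a little off and sometimes report something else, mostly with a low value. They report only what shows in the picture. A call takes as long as a camera call.
- look_for(camera, name): "at" ([column, row] in pixels, amid what is visible of it).
- tip_of(camera, name): "at" ([column, row] in pixels: a listed point, or the origin of a listed thing).
Readings, each from a call of its own:
- read_time_s(): time.
- read_qpos(): joint angles.
- read_joint_vel(): joint speeds.
- read_effort(): joint torques, N m.
- read_eef_pos(): TCP position.
- read_tcp_rot(): TCP orientation.
- read_ft_force(): force on the tool from outside, world axes, zero at the start.
- read_ft_torque(): the same for the moment, N m.
- read_finger_gap(): finger opening in m.
- read_grasp_force(): force on a finger pad.
Only numpy, scipy, OpenCV 4.12 (cv2) and the standard library are available. Lean on these libraries where they do the work, as an engineer would, in place of code of your own. Each camera call takes 0.05 s, during which the arm holds its last target. There are 200 camera calls.

## Working session

There is one attempt and no reset: what is moved stays moved. The work goes in short steps, each a Python script; the robot and the scene stay as the last script left them, time stands still between calls to the robot, and variables do not carry over. Pictures are saved under pics/ and viewed, at most 10 in all, crops included, and the job is handed in when it is done.

```bash
ls; mkdir -p pics; cat > h.py <<'E'
import numpy as np, cv2
from bench import *
def ray(cam,px,z):
    p=camera_params(cam);K=np.array(p["K"]);T=np.array(p["camera_from_world"])
    R,t=T[:3,:3],T[:3,3];o=-R.T@t;d=R.T@np.linalg.solve(K,[px[0],px[1],1.])
    return o+d*(z-o[2])/d[2]
def save(cam,n):
    im=read_camera(cam);cv2.imwrite(f"pics/{n}.png",cv2.cvtColor(im,cv2.COLOR_RGB2BGR));return im
def tri(obs):
    A=[]
    for cam,px in obs:
        p=camera_params(cam);P=np.array(p["K"])@np.array(p["camera_from_world"])[:3]
        A+= [px[0]*P[2]-P[0],px[1]*P[2]-P[1]]
    v=np.linalg.svd(np.array(A))[2][-1];return v[:3]/v[3]
E
python3 - <<'E'
from h import *
np.set_printoptions(precision=4,suppress=True)
for c in ("top","side"):
    save(c,c+"0")
    for n,z in (("drive_axis",.089),("handle_grip",.089),("lever_tab",.1205),("fixture",0)):
        for r in tip_of(c,n)[:2]: print(c,n,r,ray(c,r["at"],z))
    T=np.array(camera_params(c)["camera_from_world"]);print(-T[:3,:3].T@T[:3,3])
print(read_time_s(),read_tcp_rot())
a=cv2.imread("pics/top0.png");b=cv2.imread("pics/side0.png")
E
```

```text
pics
top drive_axis {'at': [225.2, 194.6], 'confidence': 0.63} [0.4869 0.0284 0.089 ]
top handle_grip {'at': [255.5, 240.6], 'confidence': 0.81} [ 0.3594 -0.0568  0.089 ]
top lever_tab {'at': [242.6, 207.0], 'confidence': 0.51} [ 0.4521 -0.0218  0.1205]
top fixture {'at': [230.1, 198.0], 'confidence': 0.67} [0.4802 0.0212 0.    ]
top fixture {'at': [304.6, 187.7], 'confidence': 0.27} [ 0.512  -0.2015  0.    ]
[ 0.4384 -0.0771  1.3314]
side drive_axis {'at': [286.0, 169.8], 'confidence': 0.9} [0.4769 0.0314 0.089 ]
side handle_grip {'at': [228.5, 158.9], 'confidence': 0.6} [ 0.3693 -0.0655  0.089 ]
side handle_grip {'at': [364.1, 186.4], 'confidence': 0.42} [0.6204 0.153  0.089 ]
side lever_tab {'at': [262.6, 159.7], 'confidence': 0.69} [ 0.4426 -0.0143  0.1205]
side fixture {'at': [287.2, 197.4], 'confidence': 0.68} [0.4925 0.03   0.    ]
side fixture {'at': [230.8, 157.0], 'confidence': 0.36} [ 0.2912 -0.015   0.    ]
[ 1.0406 -0.4345  0.8813]
0.5 [ 0.202   0.9794 -0.     -0.    ]
```

View pics/top0.png

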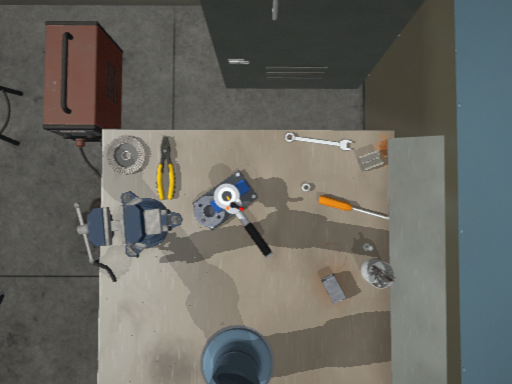

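View pics/side0.png

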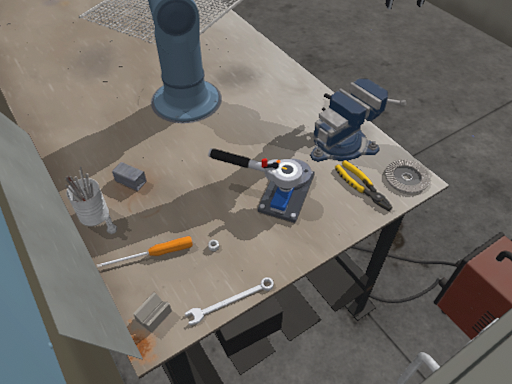

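The top picture shows the ratchet head at about (227,196) and the black grip running to (268,252). The side picture shows the red tab at (264,162), the head at (287,172) and the grip end at (213,154). These match the network points, so I'll move in for a closer wrist view.

```bash
python3 - <<'E'
from h import *
from scipy.spatial.transform import Rotation as R
np.set_printoptions(precision=4,suppress=True)
print(read_qpos(),read_eef_pos(),read_ft_force())
ax=tri([("top",[225.2,194.6]),("side",[286,169.8])]);g=tri([("top",[255.5,240.6]),("side",[228.5,158.9])]);print(ax,g)
# tool y across the handle: yaw options
u=np.arctan2(-.0568-.0284,.3594-.4869);print("heading",u)
c=np.array([.482,.03]);
def q(h):  # tool z down, x along heading h
    x=np.array([np.cos(h),np.sin(h),0]);z=np.array([0,0,-1.]);return R.from_matrix(np.c_[x,np.cross(z,x),z]).as_quat()
for k in (0,np.pi):
  for r,z,dh in ((.055,.126,0),(.055,.3,0),(.115,.2,0),(.115,.089,0),(.13,.089,.4),(.13,.089,.8)):
    h=u+dh;p=[*(c+r*np.array([np.cos(h),np.sin(h)])),z]
    print(k,r,z,dh,np.array(p),inverse_kinematics(p,q(h+k)))
E
```

```text
[-1.2618  0.3829  0.0439  1.598  -0.0179  1.1612 -0.0499] [0.2571 0.5969 0.2502] [ 0.3061  0.126  -0.2088]
[0.4856 0.0262 0.1001] [ 0.3579 -0.0577  0.0747]
heading -2.552504863273418
0 0.055 0.126 0 [ 0.4363 -0.0006  0.126 ] [-0.586   0.1564  0.5279  2.22   -0.1107  0.7892  2.1745]
0 0.055 0.3 0 [ 0.4363 -0.0006  0.3   ] [-0.7142 -0.1268  0.5834  2.0451  0.0747  1.2034  1.9985]
0 0.115 0.2 0 [ 0.3864 -0.0339  0.2   ] [-0.7148 -0.1279  0.6693  2.2631  0.0954  0.9811  2.0572]
0 0.115 0.089 0 [ 0.3864 -0.0339  0.089 ] [-0.6071  0.1472  0.624   2.3488 -0.1371  0.6777  2.2786]
0 0.13 0.089 0.4 [ 0.4106 -0.0786  0.089 ] [ 1.0342  0.3594 -1.0233  2.2212  0.4423  0.7777  2.2751]
0 0.13 0.089 0.8 [ 0.4585 -0.0979  0.089 ] [-0.9541  0.8113  1.3769  2.1866 -0.976   1.0335 -2.3367]
3.141592653589793 0.055 0.126 0 [ 0.4363 -0.0006  0.126 ] [-0.8142  0.181   0.7806  2.2281 -0.1788  0.7922 -0.8972]
3.141592653589793 0.055 0.3 0 [ 0.4363 -0.0006  0.3   ] [-0.8719 -0.1526  0.725   2.0497  0.108   1.2084 -1.1729]
3.141592653589793 0.115 0.2 0 [ 0.3864 -0.0339  0.2   ] [-0.8567 -0.1551  0.8007  2.267   0.1333  0.9871 -1.1175]
3.141592653589793 0.115 0.089 0 [ 0.3864 -0.0339  0.089 ] [-0.8089  0.1732  0.8465  2.3553 -0.2064  0.6814 -0.7905]
3.141592653589793 0.13 0.089 0.4 [ 0.4106 -0.0786  0.089 ] [-0.7177  0.2638  0.8886  2.2914 -0.317   0.7067 -0.1836]
3.141592653589793 0.13 0.089 0.8 [ 0.4585 -0.0979  0.089 ] [-0.6841  0.4055  0.9279  2.1801 -0.4722  0.7672  0.3734]
```

```bash
cat >> h.py <<'E'
from scipy.spatial.transform import Rotation as R
np.set_printoptions(precision=4,suppress=True)
def q(h):  # tool down, tool x opposite to handle heading h
    x=-np.array([np.cos(h),np.sin(h),0]);z=np.array([0,0,-1.]);return R.from_matrix(np.c_[x,np.cross(z,x),z]).as_quat()
def pol(c,h,r,z,side=0):  # side: + = left of the handle
    return np.array([c[0]+r*np.cos(h)-side*np.sin(h),c[1]+r*np.sin(h)+side*np.cos(h),z])
E
python3 - <<'E'
from h import *
h=-2.5525;c=[.484,.029]
move_ptp(pol(c,h,.07,.32),q(h))
save("wrist","w1")
for n,z in (("drive_axis",.089),("handle_grip",.089),("lever_tab",.1205)):
    for r in tip_of("wrist",n)[:2]: print(n,r,ray("wrist",r["at"],z))
T=np.array(camera_params("wrist")["camera_from_world"]);print(-T[:3,:3].T@T[:3,3],read_time_s(),read_eef_pos(),read_ft_force())
E
```

```text
drive_axis {'at': [258.7, 82.8], 'confidence': 0.92} [0.4867 0.0293 0.089 ]
handle_grip {'at': [263.0, 219.9], 'confidence': 0.79} [ 0.364  -0.0594  0.089 ]
lever_tab {'at': [278.5, 146.0], 'confidence': 0.91} [ 0.4484 -0.0198  0.1205]
[0.4882 0.033  0.4431] 2.9583 [ 0.426  -0.0093  0.32  ] [ 0.5485 -0.5092  1.04  ]
```

View pics/w1.png

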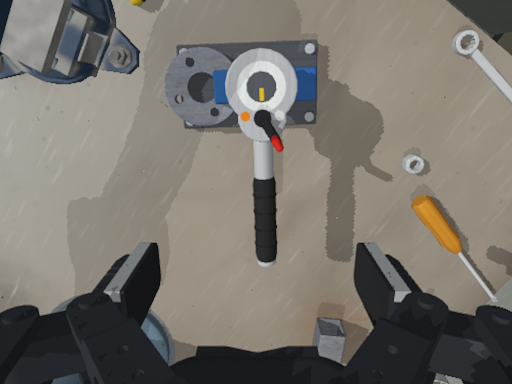

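The wrist view shows the head at (261,86), the red tab at (278,143) on the tightening side, the orange dot at (245,117), and the handle straight down to (265,262). I get the axis at about (0.4865, 0.029) and heading about -2.52. Next I'll push the tab over.

```bash
python3 - <<'E'
from h import *
h=-2.52;c=[.4865,.029]
lat=np.array([-np.sin(h),np.cos(h),0])
move_gripper(.05)
move_ptp(pol(c,h,.055,.2,.015),q(h))
movel(pol(c,h,.055,.124,.015))
f0=read_ft_force();print(read_finger_gap(),f0)
movel(pol(c,h,.055,.124,-.004),speed=.06)
for s in np.arange(-.008,-.0461,-.003):
    movel(pol(c,h,.055,.124,s),speed=.04)
    f=(np.array(read_ft_force())-f0); print(round(s,4),round(f@lat,2),f,round(read_time_s(),2))
    if f@lat>6: break
movel(pol(c,h,.055,.124,s+.006))
movel(pol(c,h,.055,.2,s+.006))
movel(pol(c,h,.07,.32,0),q(h),speed=.3)
save("wrist","w2")
for n,z in (("drive_axis",.089),("handle_grip",.089),("lever_tab",.1205)):
    for r in tip_of("wrist",n)[:1]:
        p=ray("wrist",r["at"],z);d=p[:2]-c;print(n,r,p,d@[np.cos(h),np.sin(h)],d@lat[:2],np.arctan2(d[1],d[0]))
E
```

```text
0.049995056637942105 [0.6192 0.2676 0.0215]
-0.008 0.84 [ 0.0865 -0.9761  0.7698] 5.33
-0.011 1.42 [-0.5267 -2.1289 -0.4222] 5.58
-0.014 0.55 [-1.6477 -1.8519  0.4436] 5.83
-0.017 1.35 [-1.2603 -2.5604  0.0195] 6.08
-0.02 2.56 [-0.6338 -3.5971 -0.1171] 6.33
-0.023 2.58 [-0.9066 -3.8255  1.158 ] 6.58
-0.026 2.96 [-0.8266 -4.2304  0.2032] 6.83
-0.029 6.52 [ 0.6731 -7.5356  0.4714] 7.08
drive_axis {'at': [254.8, 83.3], 'confidence': 0.76} [0.4838 0.0313 0.089 ] 0.00084055844597945 -0.0034310111005318505 2.4326454546467278
lever_tab {'at': [243.6, 143.2], 'confidence': 0.77} [0.4328 0.0078 0.1205] 0.05598159383097873 -0.014025775925545315 -2.7654893114231824
```

View pics/w2.png

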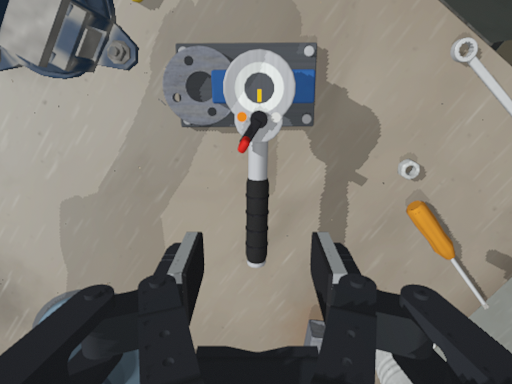

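The tab now sits on the orange side at (244,143) and the handle hasn't moved. I'll confirm the stop with one firmer push, then grasp the grip and swing it.

```bash
python3 - <<'E'
from h import *
h=-2.53;c=[.486,.0295]
lat=np.array([-np.sin(h),np.cos(h),0])
move_ptp(pol(c,h,.055,.18,-.018),q(h))
movel(pol(c,h,.055,.124,-.018),speed=.2)
f0=read_ft_force()
for s in np.arange(-.026,-.0371,-.002):
    movel(pol(c,h,.055,.124,s),speed=.05)
    f=(np.array(read_ft_force())-f0)@lat; print(round(s,4),round(f,2))
    if f>8: break
movel(pol(c,h,.055,.124,s+.008))
movel(pol(c,h,.055,.18,s+.008),speed=.2)
move_gripper(.07)
r=.125
movel(pol(c,h,r,.18),speed=.3)
movel(pol(c,h,r,.089),speed=.15)
f0=read_ft_force();print("down",f0,read_time_s())
move_gripper(0,30)
print("gap",read_finger_gap(),read_grasp_force(),np.array(read_ft_force())-f0)
for k in range(1,4):
    a=h+.1*k; movel(pol(c,a,r,.089),q(a),speed=.1)
    print(.1*k,read_eef_pos(),np.array(read_ft_force())-f0,read_finger_gap(),read_time_s())
E
```

```text
-0.026 0.94
-0.028 5.85
-0.03 8.43
down [0.101  0.1414 0.3263] 12.7833
gap 0.025043661896593742 29.31591644883156 [-0.1744  0.4765  6.4382]
0.1 [ 0.3925 -0.0527  0.0897] [ 0.2023 -1.8139  6.6012] 0.024691675913263263 13.5333
0.2 [ 0.4004 -0.0612  0.0897] [-2.8023 -0.5928 10.639 ] 0.02479543637987464 13.8083
0.30000000000000004 [ 0.4092 -0.069   0.0896] [-3.1225  1.0917 12.1783] 0.025177924429461665 14.0833
```

```bash
python3 - <<'E'
from h import *
h=-2.53;c=[.486,.0295];r=.125
for k in range(4,12):
    d=.1*k-.02*(k==11)
    a=h+d; movel(pol(c,a,r,.089),q(a),speed=.1)
    f=np.array(read_ft_force());print(round(d,2),f,read_finger_gap())
    if np.linalg.norm(f)>50: break
move_gripper(.07)
movel(pol(c,a,r,.2),speed=.2)
movel(pol(c,a,.075,.32),q(a),speed=.3)
save("wrist","w3");print(read_time_s())
for n,z in (("drive_axis",.089),("handle_grip",.089),("lever_tab",.1205)):
    for t in tip_of("wrist",n)[:1]:
        p=ray("wrist",t["at"],z);dd=p[:2]-c;print(n,t,p,np.arctan2(dd[1],dd[0])-h)
E
```

```text
0.4 [-4.4208 -0.0842 12.2022] 0.025287037942535628
0.5 [-4.1599  0.819  11.88  ] 0.025017995111912716
0.6 [-4.5063 -0.1785 11.5156] 0.025090579417040307
0.7 [-4.1505 -0.8142 12.6426] 0.02484407717305043
0.8 [-4.6802 -1.5563 12.8216] 0.02496732571478989
0.9 [-5.1614 -1.1406 11.7098] 0.024760887348513165
1.0 [-5.2767 -0.2603 11.2939] 0.025220122415720445
1.08 [-5.7948 -0.7066 11.0561] 0.025151709829078987
18.1
drive_axis {'at': [253.6, 81.4], 'confidence': 0.79} [0.4798 0.0267 0.089 ] -0.18347932311853832
handle_grip {'at': [249.5, 222.5], 'confidence': 0.86} [ 0.4933 -0.1278  0.089 ] 1.0053672461680394
lever_tab {'at': [243.3, 136.3], 'confidence': 0.97} [ 0.4766 -0.0247  0.1205] 0.7866770647367609
```

View pics/w3.png

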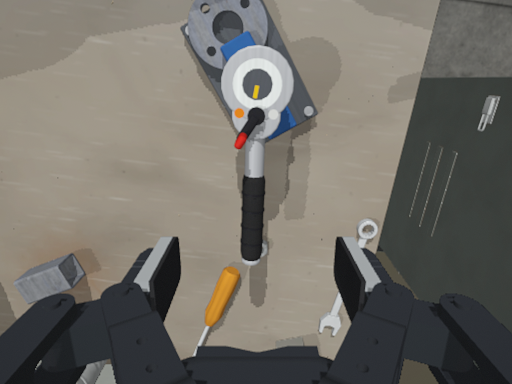

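The yellow line, which pointed along the handle at the start, has turned with it apart from about 0.14 rad of play. That puts the bolt at about 0.9 rad. The tab is still on the orange side at (241,138), the other tools are untouched and the gripper is clear.

```bash
python3 -c "
from bench import *
print(sign_off())"
```

```text
the job is handed in; nothing more can be done
None
```

The job is handed in: the lever is on the loosening side against its stop, the handle is swung about 1.05 rad counter-clockwise with the bolt backed off about 50° by the camera (at least 30° was needed), the grip is released, and the other tools were not touched.

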